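# Seat the gauge plate in the slotted clamp holder

### The arm

A 7-joint arm with a two-finger parallel gripper is mounted at the origin on the work surface. World frame = base frame: x ahead of the robot, y to its left, z up, the work surface at z = 0. Lengths are in mm, angles in rad, forces in N, time in s.
With the tool pointing down it reaches from about 400 to 850 mm from the base axis. Payload 4.5 kg.
Tool frame: the origin (TCP) lies at the very end of the fingers, on their centre line; the grasp point (between the pads) lies 19 mm behind it; z points along the fingers, y is the line along which they close (so a half turn about z gives the same grasp; the last joint's range is limited). The gripper opens to 88 mm and grips with 3 to 60 N. Pads are 18 mm wide; open, the fingers measure 123 mm over their backs; the gripper's body (75 mm by 187 mm) begins 45 mm behind the grasp point.
Start: joints at [1.199, 0.689, -0.195, 1.565, 0.157, 0.902, -0.215], TCP at [246.752, -574.254, 238.743] pointing down, gripper open.
Joint ranges: [-3.01, 3.01], [-0.46, 2.08], [-1.47, 1.51], [0.13, 2.56], [-1, 4.14], [0.04, 2.09], [-2.66, 2.66]. Speed limits (rad/s): [2.57, 2.57, 3.14, 3.14, 3.14, 3.14, 3.14].

### API

Orientations are given as a unit quaternion [x, y, z, w].
In Python, from workcell import arm gives the robot as it stands.
- The arm moves only by the tool jog_arm, never from a script. Its argument "motion" is a list of rows, each a list of 3 entries, a list of its own where there are three numbers: the finger opening in cm, from 0 to 8.81, then the shift along the tool's x, y, z in cm, then the turn about the tool's z in rad. In form: [[jaw, [x, y, z], roll], ...]. A call has 1 to 5 rows; each row shifts and turns the commanded pose from where the row before left it, along the tool's axes as they then stand; what a row does not reach is not made up. A row lasts 1/10 s, in which the tool goes at most 50 mm and 8.59 degrees, less where a joint would pass 70% of its speed; a pose out of reach is approached as far as the arm can. A call is refused whole if a number of a shift passes 5 or a number of a turn 0.15, either way. A call with a gripper value outside its range is refused whole. The fingers move at their own pace and stop on an object; "newtons" is the grip in N (left out, the last holds). Time passes only in rows, so rows that do not move let the fingers close. It gives the time, the measured TCP pose, the force, the opening and the grip force at its end, in the units of the state.
- arm.state(): the state, without advancing time (a new reading comes with each control period).
- arm.get_image(name): name is "scene" or "top" or "wrist"; returns the picture (384x512x3 uint8, red, green, blue); there is no depth.
- arm.camera_info(name): a dict with "fx", "fy", "cx", "cy" (pixels), "xyz" and "orientation" of the camera in the world; the wrist camera has in their place "mount" (4x4, takes a point from camera to tool coordinates, whose origin is the TCP and whose axes are the flange's). Camera axes: x right, y up, looking along -z (the intrinsics and any distortion apply to the point x, -y, -z); pixel columns grow to the right and rows downward; lengths in mm; the calibration is good to about 2 mm. The wrist camera is an equidistant fisheye: a pixel r from the principal point sees the ray r / f radians off the axis. A picture is of the moment at which its call begins: read the wrist's pose just before it. camera_info takes no time and is no camera call.
- arm.close_job(): hands the job in; it is judged then, once.
The state is a dict: "clock": time; "joint_positions": joint angles; "joint_vel": joint speeds; "effort": joint torques, N m; "tcp_pos": TCP position; "ee_rot": TCP orientation; "wrist_force": force on the tool from outside, world axes, zero at the start; "moment": the same for the moment, N m; "gripper_width": opening from 0.0 (shut) to 1.0 (fully open); "finger_force": force on a finger pad.
Only numpy, scipy, OpenCV 4.12 (cv2) and the standard library are available. Lean on these libraries where they do the work, as an engineer would, in place of code of your own. Each camera call takes 0.05 s, during which the arm holds its last target. There are 200 camera calls.

### The job

On the raised clamping bench, slide the loose flat metal gauge plate along the fence and edgewise into the slot of the blue holder until it is fully home: flat on the deck, square in the slot, its leading edge having pressed the sprung buffer bar in all the way, and staying so. A leaf spring in the slot drags on it, so push past the drag until you feel the hard stop, but never ram it (stay under about 60 N). Leave the two black pucks, the jar and the wrench where they are.

Things in the scene. Friction and masses are not known exactly. Their poses are not given: they have to be found in the camera images.
- bench: Fixed clamping bench: grey case with a flat metal deck, 300 (x) x 420 (y) x 80 mm high. Origin: centre of its underside; deck top 80 mm above it. The blue holder on it spans y = +60 to +170, x = -76 to +76 mm, 24 mm high over the deck (36 mm at four screw heads).
- fence (a point): Point at deck level on the inner face of the low steel fence (8 mm high, 16 mm thick), bench x = +50, y = -60 mm; axes as the bench. The fence runs along bench y from y = -190 mm right into the holder and carries on as the slot's +x wall.
- slot_mouth (a point): Point on the deck at the slot's mouth (bench x = 0, y = +60 mm); axes as the bench, the slot runs in along +y. 103 mm wide (x = -53 to +50), 14 mm high. Two lips cover the outer 10 to 13 mm at the sides; the middle is open above. A leaf spring on its -x wall, felt from 37 mm inside on, presses the plate to the +x wall with some 6 N.
- buffer (a joint): Push-in (m) of the sprung buffer: a steel bar 70 mm wide, 8 mm thick, lying across the slot in front of a fixed blue bar. 0 = out, 0.005 = pressed in all the way; its spring is light (1.5 N). The depth at which it is clamped differs each time and is not reported: its face, when out, is anywhere 62 to 87 mm inside the mouth.
- plate: Loose flat bare aluminium plate, 100 mm (x) x 120 mm (y) x 10 mm thick, about 0.33 kg, too wide to be gripped across, lying flat on the deck. Origin: centre of its underside; z up. It goes in with its +y end first, its x and y axes along those of the bench.
- puck_near: Black mounted specimen, cylinder 30 mm across, 20 mm high, standing on the deck beside the holder on the robot's side. Origin: centre of its underside. Leave alone.
- puck_far: Same black cylinder, 30 mm across, 20 mm high, standing on the deck behind the fence. Leave alone.
- jar: Closed jar, 64 mm across, 85 mm high, on the work surface to the left. Origin: centre of its underside. Leave alone.
- wrench: Open-ended wrench lying flat on the work surface to the right. Origin: on its underside. Leave alone.
There are look-alikes about, which are no part of the job. There is more than one size of the plate; the one meant has the size given above.

How it is judged:
By the outcome, as a careful person would: the job done as asked, in the order asked, and still so for the second after the job is handed in, with the robot touching nothing.
It also fails if it takes over 61 s, if anything falls off the work surface, if the arm or the gripper's body presses on something with over 40 N, if the wrist force passes 120 N, or if a joint passes its speed limit or range.

## Working session

There is one attempt and no reset: what is moved stays moved. The work goes in short steps, Python scripts to look and compute and a tool call to move; the robot and the scene stay as the last step left them, time stands still between calls to the robot, and variables do not carry over. Pictures are saved under pics/ and viewed, at most 10 in all, crops included, and the job is handed in when it is done.

Besides the shell and the picture viewer there is one more tool, called after "Emit:" as name(argument=value, ...), one argument or row to a line, values as JSON. jog_arm: Moves the arm, as the interface text tells. Its arguments: {"type":"object","properties":{"motion":{"type":"array"},"newtons":{"type":"number"}},"required":["motion"]}

```bash
mkdir -p pics
python3 - <<'E'
from workcell import arm
import cv2
s=arm.state();print(s)
for n in("scene","top","wrist"):
    i=arm.get_image(n);cv2.imwrite(f"pics/{n}0.png",i[:,:,::-1]);print(n,arm.camera_info(n))
a=cv2.imread("pics/scene0.png");b=cv2.imread("pics/top0.png")
cv2.imwrite("pics/top0b.png",cv2.resize(b,(800,600),interpolation=cv2.INTER_CUBIC))
E
```

```text
{'clock': 0.0, 'joint_positions': array([ 1.1988076 ,  0.68999939, -0.19450685,  1.56636852,  0.15731057,
        0.90247785, -0.21508557]), 'joint_vel': array([ 8.77797517e-04,  5.16967761e-04, -1.12529114e-03,  8.00608493e-04,
        1.44419246e-03,  2.53417008e-05, -1.14314613e-03]), 'effort': array([ 2.65002818e-04, -5.27549100e+01, -1.26667354e+00, -1.53425092e+01,
       -5.26529015e-02,  6.62080856e-03,  1.91033205e-04]), 'tcp_pos': array([ 246.40991796, -573.67653239,  237.89371131]), 'ee_rot': array([ 9.79476660e-01,  2.01555470e-01, -2.57628842e-04, -8.93910518e-04]), 'wrist_force': array([-0.79520701, -0.58699201, -0.79600285]), 'moment': array([ 0.04983331, -0.05183454,  0.06464841]), 'finger_force': 0.0, 'gripper_width': 0.9982422168118488}
scene {'fx': 468.1649763675118, 'fy': 468.1649763675118, 'cx': 248.72625275784998, 'cy': 191.56522367031147, 'xyz': array([1125.08483901,  588.7719479 , 1025.73653315]), 'orientation': array([0.13841905, 0.33504992, 0.85748427, 0.36510607])}
top {'fx': 481.52963321695097, 'fy': 481.52963321695097, 'cx': 256.3903707502612, 'cy': 198.8218055224071, 'xyz': array([ 412.50649323,  -22.92232265, 1592.84166219]), 'orientation': array([-0.029966  ,  0.02482192,  0.71053879, -0.70258134])}
wrist {'fx': 297.3186396354542, 'fy': 297.3186396354542, 'cx': 255.1959665938354, 'cy': 187.77497308181236, 'mount': array([[-3.98962073e-04,  9.58406512e-01,  2.85406374e-01,
         7.39275925e+01],
       [ 9.99999918e-01,  3.60827513e-04,  1.86199771e-04,
         2.53910185e-01],
       [ 7.54726009e-05,  2.85406424e-01, -9.58406577e-01,
        -1.46078974e+02],
       [ 0.00000000e+00,  0.00000000e+00,  0.00000000e+00,
         1.00000000e+00]])}
```

View pics/top0b.png

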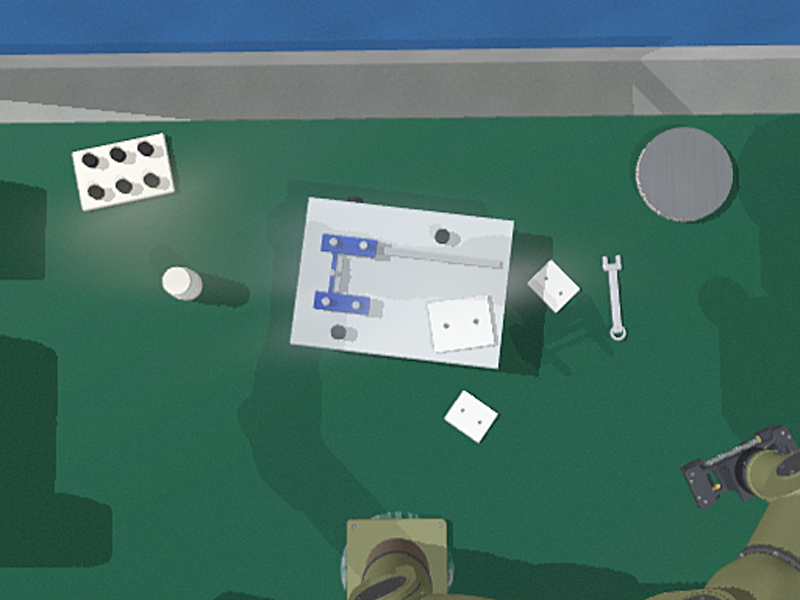

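View pics/scene0.png

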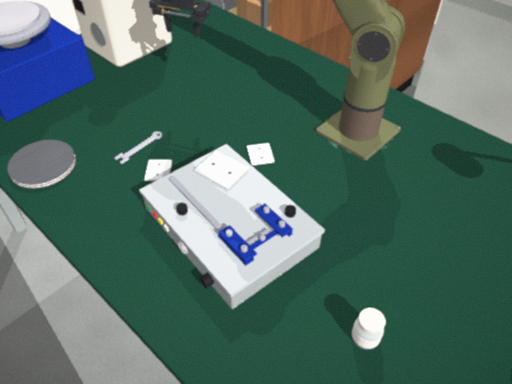

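The plate fitting the description is the one lying on the deck at top0b (462,324), about 64x50 px, which is 120x100 mm. The look-alikes are the smaller plates on the table at (554,286) and (471,416). Next is an enlarged crop to confirm and measure.

Run:
```python
import cv2
b=cv2.imread("pics/top0.png")[115:245,180:350]
cv2.imwrite("pics/crop1.png",cv2.resize(b,None,fx=4.6,fy=4.6,interpolation=cv2.INTER_CUBIC))
```

```text
(no output)
```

View pics/crop1.png

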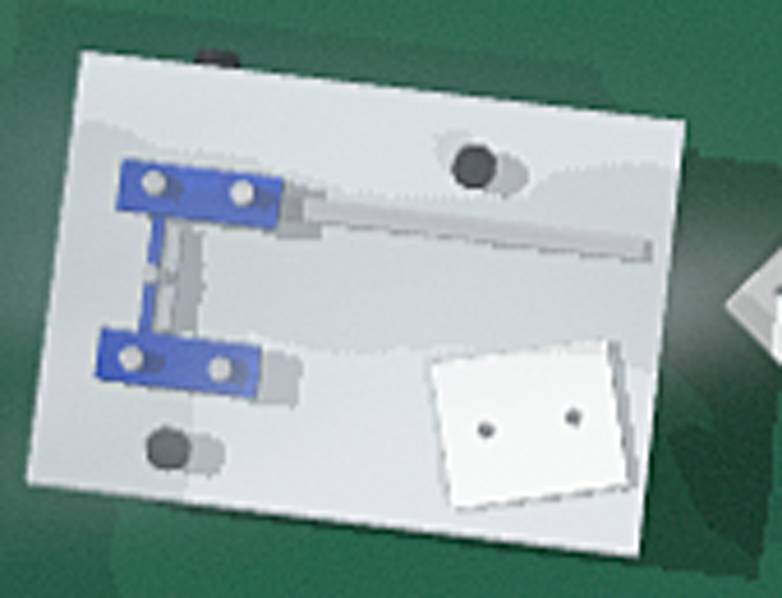

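The crop shows the deck corners at (82,52), (685,120), (639,555) and (28,485). The plate's top corners are at (430,362), (610,341), (632,487) and (456,510). Its 1.2 ratio matches 120x100, so it is the plate meant.

```bash
cat > h.py <<'E'
import numpy as np
from scipy.spatial.transform import Rotation as R
from workcell import arm
def ray(cam,uv,z):
    c=arm.camera_info(cam);uv=np.asarray(uv,float)
    d=np.c_[(uv[:,0]-c["cx"])/c["fx"],-(uv[:,1]-c["cy"])/c["fy"],-np.ones(len(uv))]
    d=R.from_quat(c["orientation"]).apply(d);o=np.array(c["xyz"])
    return o+d*((z-o[2])/d[:,2])[:,None]
E
python3 - <<'E'
from h import *
f=lambda p:np.array(p,float)/4.6+[180,115]-0.4
D=ray("top",f([(82,52),(685,120),(639,555),(28,485)]),80)
P=ray("top",f([(430,362),(610,341),(632,487),(456,510)]),90)
for n,Q in(("deck",D),("plate",P)):
    print(n,Q.round(1),Q.mean(0),[np.linalg.norm(Q[i]-Q[i-1]).round(1) for i in range(4)])
yb=(D[0]-D[1]+D[3]-D[2])[:2];th=np.arctan2(-yb[0],yb[1]);yp=(P[0]-P[1]+P[3]-P[2])[:2];tp=np.arctan2(-yp[0],yp[1])
print("bench yaw",th,"plate yaw",tp)
c,s=np.cos(th),np.sin(th);B=np.array([[c,s],[-s,c]])
print(((P-D.mean(0))[:,:2]@B.T).round(1))
F=ray("top",f([(283,180),(283,227),(121,158),(117,212),(262,348),(258,398),(95,380),(300,203),(650,238),(652,262)]),np.full(10,104))
print(((F-D.mean(0))[:,:2]@B.T).round(1))
F=ray("top",f([(475,167),(168,449)]),100)
print("pucks",((F-D.mean(0))[:,:2]@B.T).round(1))
F=ray("top",f([(303,220),(640,261),(480,240)]),88)
print("fence",((F-D.mean(0))[:,:2]@B.T).round(1))
E
```

```text
deck [[ 765.7  173.1   80. ]
 [ 712.7 -243.7   80. ]
 [ 413.4 -205.7   80. ]
 [ 465.7  210.5   80. ]] [589.37327561 -16.47644801  80.        ] [np.float64(302.2), np.float64(420.2), np.float64(301.6), np.float64(419.5)]
plate [[ 546.   -65.1   90. ]
 [ 559.  -187.8   90. ]
 [ 459.4 -200.7   90. ]
 [ 445.2  -81.3   90. ]] [ 502.40209796 -133.74164283   90.        ] [np.float64(102.1), np.float64(123.4), np.float64(100.4), np.float64(120.3)]
bench yaw -0.1257070023226938 plate yaw 0.11169713847254695
[[ -36.9  -53.7]
 [  -8.7 -173.8]
 [-105.8 -199.1]
 [-134.9  -82.4]]
[[  73.8   59.6]
 [  41.8   55.9]
 [  76.3  170.9]
 [  39.2  169.1]
 [ -41.7   60.3]
 [ -75.6   59. ]
 [ -76.   169.8]
 [  59.4   46.3]
 [  62.5 -191.9]
 [  46.4 -195. ]]
pucks [[  98.1  -69. ]
 [-116.5  115.6]]
fence [[  50.5   43.7]
 [  48.5 -188.6]
 [  50.5  -78.3]]
```

```bash
cat >> h.py <<'E'
TH=-0.1257;C=np.array([589.4,-16.5]);c,s=np.cos(TH),np.sin(TH);B=np.array([[c,s],[-s,c]])
def where(tgt=None,a=None):
    st=arm.state();p=st["tcp_pos"];X=R.from_quat(st["ee_rot"]).as_matrix()
    ang=np.arctan2(X[1,0],X[0,0])
    print("t",round(st["clock"],2),"bench",(B@(p[:2]-C)).round(1),"z",p[2].round(1),"a-TH",round(ang-TH,4),"tilt",X[:2,2].round(3),"F",(B@st["wrist_force"][:2]).round(1),st["wrist_force"][2].round(1))
    if tgt is not None:
        w=np.r_[B.T@np.array(tgt[:2])+C,tgt[2]]
        print("world tgt",w.round(0),"tool shift cm",(X.T@(w-p)/10).round(2),"roll",None if a is None else round(-(a-(ang-TH)),3))
E
python3 -c "
from h import *
where((-162,-126,200),0)"
```

```text
t 0.15 bench [-270.3 -595.9] z 238.1 a-TH 0.5316 tilt [-0.001  0.001] F [0.  0.3] 0.4
world tgt [ 413. -121.  200.] tool shift cm [ 33.16 -35.01   3.86] roll 0.532
```

Emit:
jog_arm(
  motion=[
    [7,[3.3,-3.5,0.3],0],
    [7,[3.3,-3.5,0.3],0],
    [7,[3.3,-3.5,0.3],0],
    [7,[3.3,-3.5,0.3],0],
    [7,[3.3,-3.5,0.3],0],
  ],
)

```text
clock: 0.65
tcp_pos: [329.5, -346.5, 223.6]
ee_rot: [0.98, 0.201, 0.0, -0.0]
wrist_force: [0.8, -1.1, -0.0]
gripper_width: 0.795
finger_force: 0.0
```

Emit:
jog_arm(
  motion=[
    [7,[3.3,-3.5,0],0],
    [7,[3.3,-3.5,0],0],
    [7,[3.3,-3.5,0],0],
    [7,[3.3,-3.5,0],0],
    [7,[0,0,0],0.13],
  ],
)

```text
clock: 1.15
tcp_pos: [398.0, -160.9, 223.8]
ee_rot: [0.99, 0.142, 0.001, -0.002]
wrist_force: [-0.6, -0.8, -0.5]
gripper_width: 0.795
finger_force: 0.0
```

Emit:
jog_arm(
  motion=[
    [7,[0,0,0],0.13],
    [7,[0,0,0],0.13],
    [7,[0,0,0],0.13],
    [7,[0,0,0],0],
    [7,[0,0,0],0],
  ],
)

```text
clock: 1.65
tcp_pos: [395.3, -167.5, 223.7]
ee_rot: [0.998, -0.055, -0.0, 0.0]
wrist_force: [0.0, -0.6, 0.2]
gripper_width: 0.793
finger_force: 0.0
```

```bash
python3 -c "
from h import *
where((-162,-126,110),0)"
```

```text
t 1.65 bench [-173.7 -174.1] z 223.7 a-TH 0.0148 tilt [-0. -0.] F [ 0.1 -0.6] 0.2
world tgt [ 413. -121.  110.] tool shift cm [ 1.24 -4.8  11.37] roll 0.015
```

Emit:
jog_arm(
  motion=[
    [7,[1.2,-4.8,0],0.015],
    [7,[0,0,4],0],
    [7,[0,0,4],0],
    [7,[0,0,3],0],
    [7,[0,0,0],0],
  ],
)

```text
clock: 2.15
tcp_pos: [410.8, -120.5, 111.0]
ee_rot: [0.998, -0.063, -0.003, -0.001]
wrist_force: [-0.2, -0.4, -0.1]
gripper_width: 0.794
finger_force: 0.0
```

```bash
python3 -c "
from h import *
import cv2
where((-162,-126,84),0)
cv2.imwrite('pics/w1.png',cv2.resize(arm.get_image('wrist')[:,:,::-1],(768,576)))"
```

```text
t 2.15 bench [-164.1 -125.6] z 111.0 a-TH -0.001 tilt [-0.006  0.002] F [-0.1 -0.5] -0.1
world tgt [ 413. -121.   84.] tool shift cm [0.23 0.04 2.7 ] roll -0.001
```

View pics/w1.png

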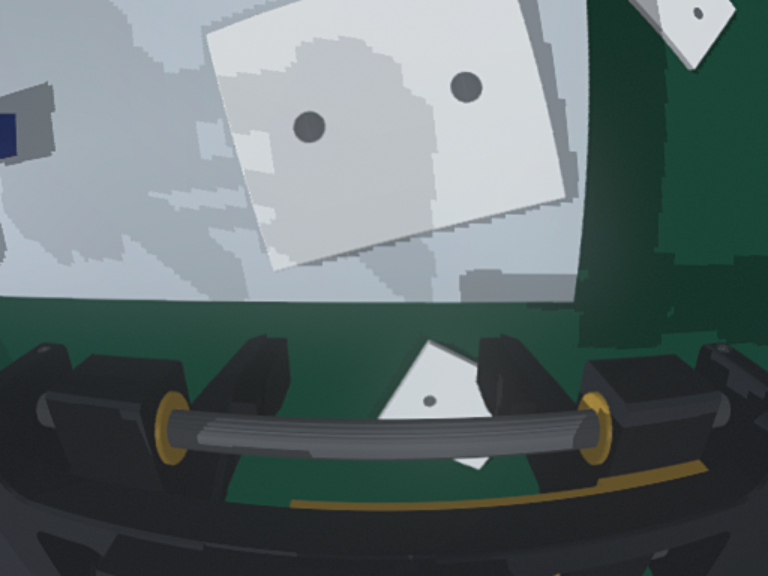

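The fingers are just off the deck edge (left finger at about (270,340)). The plate's nearest corner at (275,270) lies ahead of the left finger, so pushing will turn the plate square.

Emit:
jog_arm(
  motion=[
    [7,[0.2,0,2.7],0],
    [7,[1,0,0],0],
    [7,[1,0,0],0],
    [7,[1,0,0],0],
    [7,[1,0,0],0],
  ],
)

```text
clock: 2.7
tcp_pos: [455.7, -126.7, 88.0]
ee_rot: [0.998, -0.064, 0.001, 0.0]
wrist_force: [-1.8, 0.5, 0.2]
gripper_width: 0.797
finger_force: 0.9
```

Emit:
jog_arm(
  motion=[
    [7,[1,0,0],0],
    [7,[1,0,0],0],
    [7,[1,0,0],0],
    [7,[0.8,0,0],0],
    [7,[0,0,0],0],
  ],
)

```text
clock: 3.2
tcp_pos: [494.3, -132.0, 86.8]
ee_rot: [0.998, -0.065, 0.002, 0.0]
wrist_force: [0.8, -0.4, 0.6]
gripper_width: 0.792
finger_force: 0.0
```

```bash
python3 -c "
from h import *
import cv2
where((-59,-126,84),0)
cv2.imwrite('pics/t2.png',cv2.resize(arm.get_image('top')[115:245,180:350,::-1],None,fx=4.6,fy=4.6,interpolation=cv2.INTER_CUBIC))"
```

```text
t 3.2 bench [ -79.9 -126.5] z 86.8 a-TH -0.0034 tilt [ 0.003 -0.001] F [ 0.8 -0.3] 0.6
world tgt [ 515. -134.   84.] tool shift cm [ 2.09 -0.06  0.29] roll -0.003
```

View pics/t2.png

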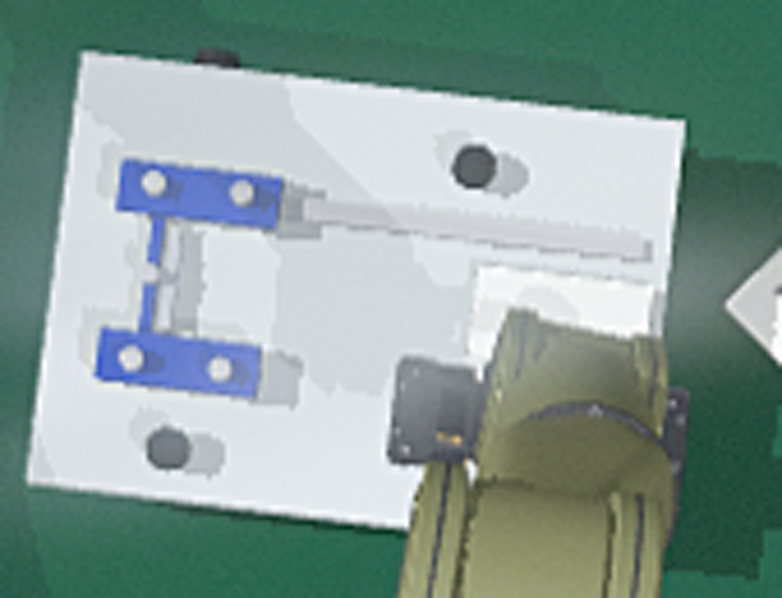

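The plate is now nearly square. Its +x edge runs from (478,264) to (663,288), about 20 mm short of the fence. I'll lower the tool slightly and close the gap gently.

Emit:
jog_arm(
  motion=[
    [7,[0.6,0,0.3],0],
    [7,[0.5,0,0],0],
    [7,[0.5,0,0],0],
    [7,[0.3,0,0],0],
    [7,[0,0,0],0],
  ],
)

```text
clock: 3.75
tcp_pos: [511.5, -134.1, 83.6]
ee_rot: [0.998, -0.064, 0.0, 0.0]
wrist_force: [0.1, 0.3, -0.5]
gripper_width: 0.797
finger_force: 0.4
```

```bash
python3 -c "
from h import *
where((-58,-126,84),0)"
```

```text
t 3.75 bench [ -62.6 -126.4] z 83.6 a-TH -0.0033 tilt [ 0.001 -0.   ] F [0.  0.3] -0.5
world tgt [ 516. -134.   84.] tool shift cm [ 0.46 -0.04 -0.03] roll -0.003
```

Emit:
jog_arm(
  motion=[
    [7,[0.2,0,0],0],
    [7,[0.2,0,0],0],
  ],
)

```text
clock: 3.95
tcp_pos: [511.6, -134.1, 83.6]
ee_rot: [0.998, -0.065, -0.003, -0.0]
wrist_force: [-9.3, 1.9, 5.8]
gripper_width: 0.798
finger_force: 4.6
```

```bash
python3 -c "
from h import *
where((-58,-126,84),0)"
```

```text
t 3.95 bench [ -62.4 -126.4] z 83.6 a-TH -0.0037 tilt [-0.007  0.001] F [-9.5  0.7] 5.8
world tgt [ 516. -134.   84.] tool shift cm [ 0.44 -0.04 -0.04] roll -0.004
```

Emit:
jog_arm(
  motion=[
    [7,[-1,0,0],0],
    [7,[-2,0,-1],0],
    [5,[0,0,-4],0],
    [5,[0,0,-3],-0.14],
    [5,[0,0,0],-0.14],
  ],
)

```text
clock: 4.45
tcp_pos: [488.3, -131.5, 167.5]
ee_rot: [0.997, 0.078, 0.005, 0.002]
wrist_force: [1.6, -0.4, -0.4]
gripper_width: 0.572
finger_force: 0.0
```

Emit:
jog_arm(
  motion=[
    [5,[0,0,0],-0.145],
    [5,[0,0,0],-0.145],
    [5,[0,0,0],-0.145],
    [5,[0,0,0],-0.145],
    [5,[0,0,0],-0.145],
  ],
)

```text
clock: 4.95
tcp_pos: [486.0, -130.7, 164.1]
ee_rot: [0.904, 0.427, 0.001, 0.001]
wrist_force: [-0.1, -0.1, -0.5]
gripper_width: 0.568
finger_force: 0.0
```

Emit:
jog_arm(
  motion=[
    [5,[0,0,0],-0.145],
    [5,[0,0,0],-0.145],
    [5,[0,0,0],-0.145],
    [5,[0,0,0],-0.13],
    [5,[0,0,0],0],
  ],
)

```text
clock: 5.45
tcp_pos: [485.7, -130.8, 164.0]
ee_rot: [0.752, 0.66, 0.001, 0.001]
wrist_force: [0.1, -0.8, 0.1]
gripper_width: 0.564
finger_force: 0.0
```

```bash
python3 -c "
from h import *
import cv2
where((0,-230,120),1.5708)
i=arm.get_image('top')
cv2.imwrite('pics/t3.png',cv2.resize(i[140:230,240:350,::-1],None,fx=6.5,fy=6.5,interpolation=cv2.INTER_CUBIC))"
```

```text
t 5.45 bench [ -88.5 -126.4] z 164.0 a-TH 1.5665 tilt [0.002 0.001] F [ 0.2 -0.8] 0.1
world tgt [ 561. -245.  120.] tool shift cm [-10.33   8.89   4.41] roll -0.004
```

View pics/t3.png

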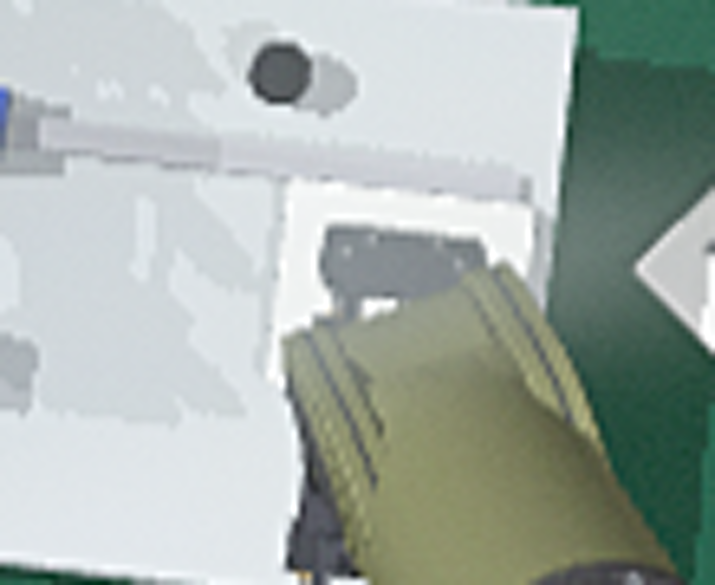

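The plate's +x edge lies on the fence from (288,180) to (535,205), and its trailing edge is about 9 mm inside the deck edge. I'll go behind it.

Emit:
jog_arm(
  motion=[
    [5,[-3.6,3,0],0],
    [5,[-3.6,3,0],0],
    [5,[-3.6,2.9,0],-0.004],
    [5,[0,0,4],0],
    [5,[0,0,0],0],
  ],
)

```text
clock: 6.0
tcp_pos: [556.6, -250.1, 119.8]
ee_rot: [0.752, 0.659, -0.002, -0.003]
wrist_force: [-1.0, 0.7, 0.3]
gripper_width: 0.567
finger_force: 0.0
```

```bash
python3 -c "
from h import *
import cv2
where((0,-230,84),1.5708)
i=arm.get_image('wrist')
cv2.imwrite('pics/w2.png',cv2.resize(i[:,:,::-1],(768,576)))"
```

```text
t 6.0 bench [  -3.3 -235.8] z 119.8 a-TH 1.5657 tilt [-0.007  0.002] F [-1.1  0.5] 0.3
world tgt [ 561. -245.   84.] tool shift cm [0.58 0.35 3.58] roll -0.005
```

View pics/w2.png

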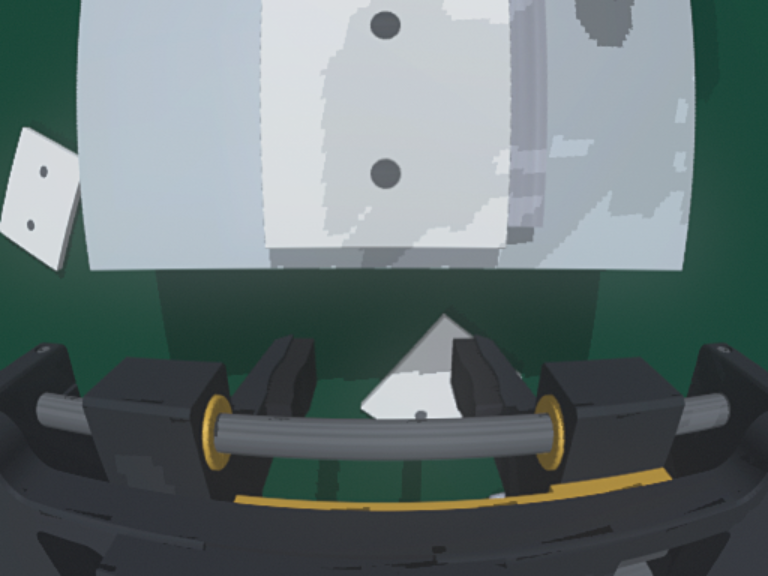

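The plate is square along the fence. Its trailing edge runs from (265,247) to (508,247), and both fingers stand behind it clear of the fence. Descending and pushing.

Emit:
jog_arm(
  motion=[
    [5,[0,0.3,3.5],-0.004],
    [5,[0.8,0,0],0],
    [5,[1,0,0],0],
    [5,[1,0,0],0],
    [5,[1,0,0],0],
  ],
)

```text
clock: 6.55
tcp_pos: [568.0, -210.3, 90.6]
ee_rot: [0.749, 0.663, 0.001, 0.001]
wrist_force: [0.3, -0.9, 3.4]
gripper_width: 0.568
finger_force: 1.5
```

Emit:
jog_arm(
  motion=[
    [5,[1.2,0,0],0],
    [5,[1.2,0,0],0],
    [5,[1.2,0,0],0],
    [5,[1.2,0,0],0],
    [5,[1.2,0,0],0],
  ],
)

```text
clock: 7.05
tcp_pos: [575.2, -154.0, 90.6]
ee_rot: [0.749, 0.662, -0.0, 0.002]
wrist_force: [-0.5, -4.7, 6.9]
gripper_width: 0.565
finger_force: 3.6
```

```bash
python3 -c "
from h import *
where((0,-75,84),1.5708)"
```

```text
t 7.05 bench [   3.1 -138.2] z 90.6 a-TH 1.5734 tilt [ 0.002 -0.004] F [ 0.1 -4.8] 6.9
world tgt [580. -91.  84.] tool shift cm [ 6.32 -0.3   0.63] roll 0.003
```

The fingers had not finished descending and ended up on top of the plate, with z at 90.6. I'll lift off, go back and look.

Emit:
jog_arm(
  motion=[
    [5,[0,0,-3],0],
    [5,[-4,-0.3,0],0],
    [5,[-4,0,0],0],
    [5,[-2.5,0,0],0],
    [5,[0,0,0],0],
  ],
)

```text
clock: 7.55
tcp_pos: [557.1, -261.4, 119.0]
ee_rot: [0.751, 0.66, -0.001, 0.001]
wrist_force: [-0.3, -0.4, -0.5]
gripper_width: 0.568
finger_force: 0.0
```

```bash
python3 -c "
from h import *
import cv2
where((0,-235,84),1.5708)
i=arm.get_image('wrist')
cv2.imwrite('pics/w3.png',cv2.resize(i[:,:,::-1],(768,576)))"
```

```text
t 7.55 bench [  -1.3 -247. ] z 119.0 a-TH 1.5672 tilt [-0.    -0.004] F [-0.3 -0.4] -0.5
world tgt [ 560. -250.   84.] tool shift cm [1.21 0.13 3.5 ] roll -0.004
```

View pics/w3.png

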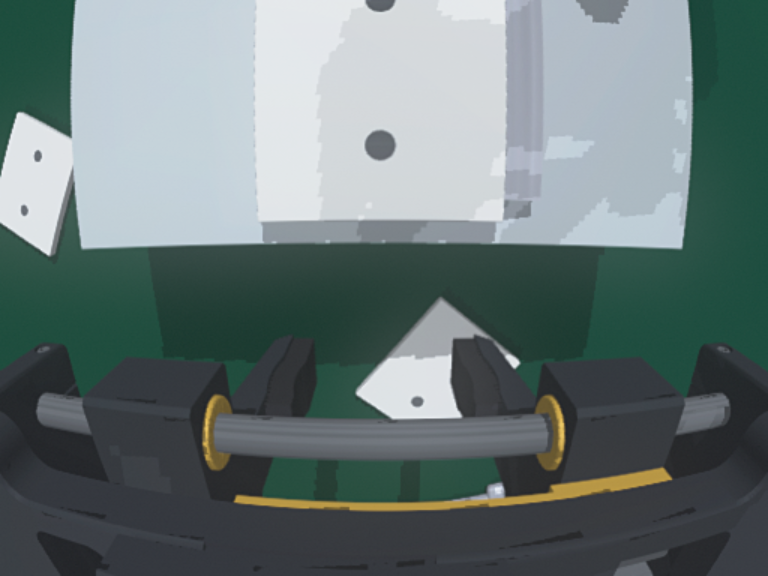

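The plate barely moved and is still square on the fence, with its trailing edge at row 221. This time I descend fully and check z before pushing.

Emit:
jog_arm(
  motion=[
    [5,[0,0.1,2],-0.004],
    [5,[0,0,1.5],0],
    [5,[0,0,0],0],
    [5,[0,0,0],0],
    [5,[0,0,0],0],
  ],
)

```text
clock: 8.1
tcp_pos: [560.1, -255.8, 84.3]
ee_rot: [0.747, 0.664, 0.0, 0.0]
wrist_force: [-0.6, -1.0, -0.3]
gripper_width: 0.57
finger_force: 0.0
```

Emit:
jog_arm(
  motion=[
    [5,[1,0,0],0],
    [5,[1,0,0],0],
    [5,[0.8,0,0],0],
    [5,[0.8,0,0],0],
    [5,[0.8,0,0],0],
  ],
)

```text
clock: 8.6
tcp_pos: [564.8, -213.1, 84.1]
ee_rot: [0.748, 0.664, -0.001, 0.001]
wrist_force: [0.3, -3.2, 2.7]
gripper_width: 0.571
finger_force: 1.6
```

```bash
python3 -c "
from h import *
where((0,-75,84),1.5708)"
```

```text
t 8.6 bench [   0.2 -198.2] z 84.1 a-TH 1.5781 tilt [ 0.    -0.002] F [ 0.7 -3.1] 2.7
world tgt [580. -91.  84.] tool shift cm [ 1.232e+01  7.000e-02 -1.000e-02] roll 0.007
```

Now in edge contact, with z at 84 and about 3 N. Continuing to the mouth.

Emit:
jog_arm(
  motion=[
    [5,[1,0,0],0.007],
    [5,[1,0,0],0],
    [5,[1,0,0],0],
    [5,[1,0,0],0],
    [5,[1,0,0],0],
  ],
)

```text
clock: 9.1
tcp_pos: [570.9, -162.2, 83.7]
ee_rot: [0.75, 0.662, -0.0, 0.0]
wrist_force: [-0.3, -2.2, 2.1]
gripper_width: 0.572
finger_force: 1.5
```

Emit:
jog_arm(
  motion=[
    [5,[1,0,0],0],
    [5,[1,0,0],0],
    [5,[1,0,0],0],
    [5,[1,0,0],0],
    [5,[0.8,0,0],0],
  ],
)

```text
clock: 9.6
tcp_pos: [576.8, -114.2, 83.7]
ee_rot: [0.75, 0.662, 0.0, -0.0]
wrist_force: [-0.4, -1.8, 1.0]
gripper_width: 0.569
finger_force: 1.5
```

```bash
python3 -c "
from h import *
import cv2
where((0,-40,84),1.5708)
i=arm.get_image('wrist')
cv2.imwrite('pics/w4.png',cv2.resize(i[:,:,::-1],(768,576)))"
```

```text
t 9.6 bench [ -0.2 -98.5] z 83.7 a-TH 1.5722 tilt [-0.  0.] F [-0.2 -1.8] 1.0
world tgt [584. -56.  84.] tool shift cm [ 5.85  0.03 -0.03] roll 0.001
```

View pics/w4.png

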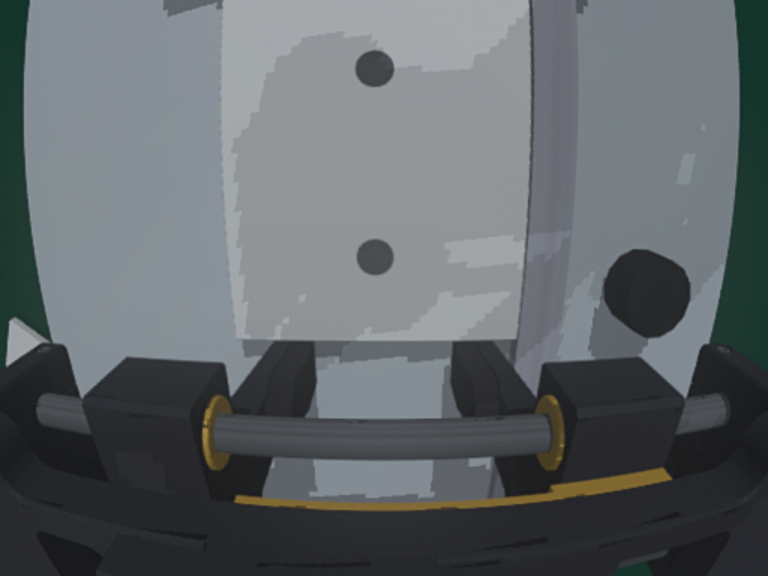

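The plate sits square against both fingers at row 340 and along the fence at column ~525. The far puck at (647,293) is clear. Continuing.

Emit:
jog_arm(
  motion=[
    [5,[0.7,0,0],0],
    [5,[0.7,0,0],0],
    [5,[0.7,0,0],0],
    [5,[0.7,0,0],0],
    [5,[0.7,0,0],0],
  ],
)

```text
clock: 10.15
tcp_pos: [581.0, -80.0, 83.6]
ee_rot: [0.75, 0.662, -0.0, -0.0]
wrist_force: [-0.0, -1.5, 0.2]
gripper_width: 0.564
finger_force: 1.0
```

Emit:
jog_arm(
  motion=[
    [5,[0.7,0,0],0],
    [5,[0.6,0,0],0],
    [5,[0.6,0,0],0],
    [5,[0.6,0,0],0],
    [5,[0,0,0],0],
  ],
)

```text
clock: 10.65
tcp_pos: [584.7, -54.2, 83.8]
ee_rot: [0.749, 0.662, 0.001, -0.0]
wrist_force: [-1.4, -0.4, 0.3]
gripper_width: 0.568
finger_force: 0.0
```

```bash
python3 -c "
from h import *
where((0,-10,84),1.5708)"
```

```text
t 10.65 bench [  0.1 -38. ] z 83.8 a-TH 1.573 tilt [0.001 0.001] F [-1.3 -0.6] 0.3
world tgt [588. -26.  84.] tool shift cm [ 2.8  -0.   -0.02] roll 0.002
```

Emit:
jog_arm(
  motion=[
    [5,[0.4,0,0],0],
    [5,[0.4,0,0],0],
    [5,[0.4,0,0],0],
    [5,[0.4,0,0],0],
    [5,[0.4,0,0],0],
  ],
)

```text
clock: 11.15
tcp_pos: [586.5, -41.1, 83.8]
ee_rot: [0.751, 0.66, -0.003, 0.002]
wrist_force: [0.6, -8.4, 0.9]
gripper_width: 0.567
finger_force: 4.6
```

Emit:
jog_arm(
  motion=[
    [5,[0.3,0,0],0],
    [5,[0.3,0,0],0],
    [5,[0.2,0,0],0],
  ],
)

```text
clock: 11.45
tcp_pos: [587.7, -32.1, 83.8]
ee_rot: [0.751, 0.66, -0.002, 0.002]
wrist_force: [0.2, -8.5, 1.0]
gripper_width: 0.564
finger_force: 4.0
```

```bash
python3 -c "
from h import *
where((0,-10,84),1.5708)"
```

```text
t 11.45 bench [  0.3 -15.7] z 83.8 a-TH 1.5681 tilt [-0.    -0.005] F [ 1.3 -8.4] 1.0
world tgt [588. -26.  84.] tool shift cm [ 0.57 -0.03 -0.02] roll -0.003
```

Steady drag of about 8.5 N from the leaf spring. Continuing in small steps.

Emit:
jog_arm(
  motion=[
    [5,[0.2,0,0],0],
    [5,[0.2,0,0],0],
    [5,[0.2,0,0],0],
    [5,[0.2,0,0],0],
  ],
)

```text
clock: 11.85
tcp_pos: [588.8, -23.6, 83.8]
ee_rot: [0.751, 0.66, -0.002, 0.002]
wrist_force: [1.2, -7.4, -0.3]
gripper_width: 0.571
finger_force: 3.5
```

Emit:
jog_arm(
  motion=[
    [5,[0.2,0,0],0],
    [5,[0.2,0,0],0],
    [5,[0.1,0,0],0],
  ],
)

```text
clock: 12.15
tcp_pos: [589.4, -19.3, 83.8]
ee_rot: [0.751, 0.66, -0.002, 0.002]
wrist_force: [0.1, -9.0, 1.9]
gripper_width: 0.569
finger_force: 4.3
```

```bash
python3 -c "
from h import *
where()"
```

```text
t 12.15 bench [ 0.3 -2.7] z 83.8 a-TH 1.5682 tilt [-0.    -0.005] F [ 1.2 -9. ] 1.9
```

Emit:
jog_arm(
  motion=[
    [5,[0.1,0,0],0],
    [5,[0.1,0,0],0],
    [5,[0.1,0,0],0],
    [5,[0.1,0,0],0],
  ],
)

```text
clock: 12.55
tcp_pos: [589.5, -18.2, 83.8]
ee_rot: [0.751, 0.66, -0.004, 0.003]
wrist_force: [0.1, -12.7, 2.2]
gripper_width: 0.566
finger_force: 6.6
```

Emit:
jog_arm(
  motion=[
    [5,[0.1,0,0],0],
    [5,[0.1,0,0],0],
    [5,[0.1,0,0],0],
    [5,[0.1,0,0],0],
  ],
)

```text
clock: 12.95
tcp_pos: [589.5, -17.7, 83.8]
ee_rot: [0.752, 0.659, -0.006, 0.004]
wrist_force: [-0.7, -18.7, 3.9]
gripper_width: 0.568
finger_force: 9.3
```

Emit:
jog_arm(
  motion=[
    [5,[0.1,0,0],0],
    [5,[0.1,0,0],0],
    [5,[0.1,0,0],0],
  ],
)

```text
clock: 13.25
tcp_pos: [589.4, -17.3, 83.8]
ee_rot: [0.753, 0.658, -0.007, 0.005]
wrist_force: [-0.9, -22.4, 6.0]
gripper_width: 0.57
finger_force: 11.3
```

Emit:
jog_arm(
  motion=[
    [5,[0.15,0,0],0],
    [5,[0.15,0,0],0],
    [5,[0.15,0,0],0],
    [5,[0.15,0,0],0],
  ],
)

```text
clock: 13.65
tcp_pos: [589.3, -16.6, 83.9]
ee_rot: [0.754, 0.657, -0.011, 0.007]
wrist_force: [-2.1, -32.3, 8.8]
gripper_width: 0.566
finger_force: 15.5
```

Emit:
jog_arm(
  motion=[
    [5,[0.1,0,0],0],
    [5,[0.1,0,0],0],
    [5,[0.1,0,0],0],
    [5,[0,0,0],0],
  ],
)

```text
clock: 14.05
tcp_pos: [589.2, -16.3, 83.9]
ee_rot: [0.754, 0.657, -0.012, 0.008]
wrist_force: [-2.1, -32.8, 9.1]
gripper_width: 0.566
finger_force: 16.6
```

```bash
python3 -c "
from h import *
where()"
```

```text
t 14.05 bench [-0.2  0.2] z 83.9 a-TH 1.5589 tilt [-0.008 -0.028] F [  2.  -32.8] 9.1
```

The force rises to 33 N with almost no travel, so this is the hard stop. Backing off straight along the slot, then up and away to inspect.

Emit:
jog_arm(
  motion=[
    [5,[-1,0,0],0],
    [5,[-1,0,0],0],
    [5,[-1.5,0,0],0],
    [5,[-2,0,0],0],
    [5,[-3,0,0],0],
  ],
)

```text
clock: 14.55
tcp_pos: [581.7, -76.7, 83.9]
ee_rot: [0.748, 0.663, 0.002, -0.001]
wrist_force: [0.5, -0.8, 0.2]
gripper_width: 0.566
finger_force: 0.0
```

Emit:
jog_arm(
  motion=[
    [5,[-3,0,-2],0],
    [5,[-4,0,-4],0],
    [5,[-4,0,-4],0],
    [5,[-4,0,0],0],
    [5,[0,0,0],0],
  ],
)

```text
clock: 15.05
tcp_pos: [562.5, -226.8, 175.1]
ee_rot: [0.753, 0.658, -0.001, 0.002]
wrist_force: [0.2, 0.1, -1.2]
gripper_width: 0.569
finger_force: 0.0
```

```bash
python3 -c "
from h import *
import cv2
where()
i=arm.get_image('top')[:,:,::-1];cv2.imwrite('pics/top9.png',i)
o=cv2.imread('pics/top0.png')
r=lambda q:cv2.resize(q[140:210,195:295],None,fx=4.9,fy=4.9,interpolation=cv2.INTER_CUBIC)
w=cv2.imread('pics/scene0.png')
n=arm.get_image('scene')[:,:,::-1]
k=lambda q:cv2.resize(q[180:270,190:310],None,fx=2.6,fy=2.6,interpolation=cv2.INTER_CUBIC)
a=r(i);b=k(n)
import numpy as np
a2=np.zeros((590,790,3),np.uint8);a2[:343,:490]=a;a2[346:346+234,:312]=b;a2[346:580,320:632]=k(w)
cv2.imwrite('pics/fin.png',a2)"
```

```text
t 15.05 bench [  -0.3 -212. ] z 175.1 a-TH 1.5625 tilt [ 0.001 -0.005] F [0.2 0.2] -1.2
```

View pics/fin.png

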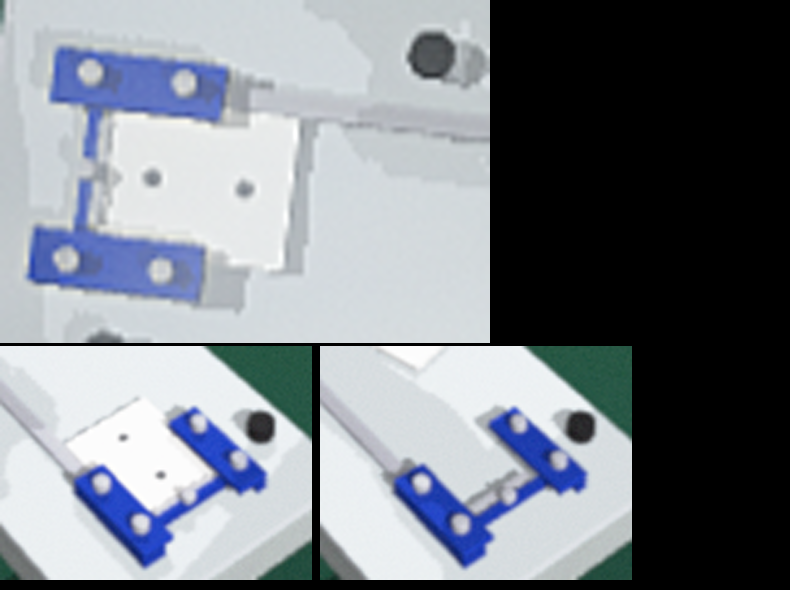

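The final picture shows the plate in the slot between the lips, its leading edge covering the buffer and its trailing edge from (297,120) to (283,268). The puck is unmoved. I'll check squareness with a sub-pixel line fit.

Run:
```python
from h import *
import cv2
i=cv2.cvtColor(cv2.imread('pics/top9.png'),cv2.COLOR_BGR2GRAY).astype(float)
def fit(r0,r1,x0,x1,z,slope=-.106):
    P=[]
    for r in range(r0,r1):
        xa=x0+slope*(r-r0);l=int(xa)-4;d=-np.diff(i[r,l:l+10]);d[d<3]=0
        if d.sum()>0:
            k=d.argmax();j=slice(max(k-1,0),k+2);P.append((l+.5+(np.arange(len(d))[j]*d[j]).sum()/d[j].sum(),r))
    P=np.array(P);vx,vy,x,y=cv2.fitLine(P.astype(np.float32),cv2.DIST_HUBER,0,.01,.01).ravel()
    q=ray("top",[(x-10*vx/vy,y-10),(x+10*vx/vy,y+10)],z);b=(q[:,:2]-C)@B.T
    d=b[0]-b[1];print(len(P),"ang",np.arctan2(d[1],d[0]).round(4),"y mid",b.mean(0).round(1))
fit(167,193,195+297/4.9-.1,0,90)          # plate trailing edge
fit(150,230,180+680/4.6,0,80) # deck end
```

```text
26 ang -0.0086 y mid [-0.5 10.9]
80 ang 0.0305 y mid [  -9.4 -205.8]
```

Run:
```python
from h import *
import cv2
a=cv2.imread('pics/top0.png').astype(float)
b=cv2.imread('pics/top9.png').astype(float)
def fit(im,p,q,z,n,axis):
    # edge crossing along given axis near line p-q
    P=[]
    p,q=np.array(p,float),np.array(q,float)
    for t in np.linspace(0.05,.95,n):
        m=p+t*(q-p)
        s=np.arange(-3,3.01,.25)
        u=np.array([m+k*np.eye(2)[axis] for k in s],np.float32)
        v=cv2.remap(im.astype(np.float32),u[:,0][None],u[:,1][None],cv2.INTER_LINEAR)[0][:,:].astype(float)
        d=np.abs(np.diff(v,axis=0)).sum(1);d[d<.4*d.max()]=0
        P.append(m+((s[:-1]+.125)*d).sum()/d.sum()*np.eye(2)[axis])
    vx,vy,x,y=cv2.fitLine(np.array(P,np.float32),cv2.DIST_HUBER,0,.01,.01).ravel()
    w=ray("top",[(x-30*vx,y-30*vy),(x+30*vx,y+30*vy)],z);g=(w[:,:2]-C)@B.T;d=g[1]-g[0]
    print("dir",(np.arctan2(d[1],d[0])%np.pi).round(4),"mid",g.mean(0).round(1))
f=lambda x,y:(180+x/4.6-.4,115+y/4.6-.4)
print("deck: +x side, -x side, -y end, +y end")
fit(a,f(230,69),f(685,120),80,60,1);fit(a,f(639,555),f(28,485),80,60,1);fit(a,f(685,120),f(639,555),80,60,0);fit(a,f(82,52),f(28,485),80,60,0)
h=lambda x,y:(195+x/4.9-.4,140+y/4.9-.4)
print("holder block sides(z104)");fit(b,h(58,48),h(228,67),104,30,1);fit(b,h(30,280),h(200,300),104,30,1)
print("plate trailing, all");fit(b,h(296.5,122),h(283,264),90,30,0)
```

```text
deck: +x side, -x side, -y end, +y end
dir 1.5658 mid [150.9 -61. ]
dir 1.5643 mid [-151.    27.1]
dir 3.137 mid [ -54.9 -209.3]
dir 3.1369 mid [-37.2 211.4]
holder block sides(z104)
dir 1.5712 mid [ 75.5 124.4]
dir 1.5563 mid [-76.5 116.8]
plate trailing, all
dir 3.1371 mid [-13.9  11.1]
```

The trailing edge is parallel to the deck ends within about 0.001 rad, at y ≈ 11. That is the TCP's position at the hard stop plus the 12 mm finger offset, so the plate has not sprung back. The drag of about 8 N is well above the 1.5 N buffer spring. Handing in.

```bash
python3 -c "
from workcell import arm
print(arm.close_job())"
```

```text
the job is handed in; nothing more can be done
None
```

I pushed the gauge plate to the hard stop in the blue holder (33 N peak reading) and handed the job in at about 15 s; after backing off, it measured square and had not sprung back, though the handover returned no verdict.

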